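Swing the drip hook over the drip tin and hang up the wax dipper

TASK

Hang the wax dipper up to drip: first swing the red-collared hook on the stand round so that its prong is over the empty drip tin, not over the finished candle, and press it home against its rubber stop, firmly but without forcing it. Then hang the dipper by its slot on the prong, so that its cup hangs freely over the middle of the drip tin and the hook is still at its stop, and let go. Be gentle, keep the dipper upright, and do not shift the drip tin or any of the candles.

Things in the scene. Friction and masses are not known exactly. Their poses are not given: they have to be found in the camera images.
- stand: Fixed drip stand: plywood board 180 x 260 x 15 mm; from its middle a 16 mm post on a 40 mm flange, 25 mm high with the board. Origin on the table on the post's axis; x, y along the board's short and long sides, z up. The swivel hook turns on top of the post.
- collar (a point): Middle of the hook's red collar (26 mm wide, 24 mm high) on the post's axis, 200 mm above the table, level with the prong's centreline. A cap nut 15 mm wide on it reaches 218 mm above the table. Neither hook nor stand may be loaded with more than 12 N.
- hook (a joint): Turn of the hook, rad: 0 when the prong points along the stand's -x, positive towards its -y (anticlockwise from above). Stiff: 2 N, 65 mm from the axis, moves it; it stays where left. Each way a rubber-sleeved pin stops it, somewhere between 1.0 and 1.55 rad, set by hand and unequal: feel for it. There the push rises by 4 N per mm; 6 to 9 N presses it home.
- prong_tip (a point): Centre of the turned-up end of the hook's one steel prong: a level bar 6 mm thick, its centreline 200 mm above the table, reaching 101 mm out from the post's axis, end bent up 9 mm (its top 12 mm above the centreline). Turns with the hook.
- prong_mid (a point): Point on the prong's centreline 60 mm from the post's axis; roughly (within 20 mm) over the drip tin's middle when the hook is at its stop. Turns with the hook.
- dipper: Steel wax dipper, 0.1 to 0.18 kg, standing upright: cup 50 mm wide, 46 mm high; flat strap handle rising from the cup's back (+x side), cranked so that its part from 86 mm up to the top at 160 mm stands over the cup's middle. Origin: centre of the cup's underside; z up; x across the strap's 4 mm thickness, the way the slot passes through; y along its width.
- slot_top (a point): Middle of the top edge of the dipper's hanging slot, 126 mm above its origin; this edge rests on the prong. Slot 14 mm wide (y), 28 mm high (98 to 126 mm). Above it, up to 160 mm, a tab 26 mm wide and 4.6 mm thick with black sides: grip it there, fingers closing along the dipper's x.
- drip_tin: Empty, open, low gold tin, 82 mm wide, 38 mm high, on the stand's board roughly (within 20 mm) under one of the prong's two end positions (which side varies), its centre about 70 mm from the post's axis. Origin: centre of its underside, 15 mm above the table.
- candle_a: Finished candle on the board's other side: a gold tin like the drip tin (82 mm wide, 38 mm high) but full of dark wax, with a card wick chip standing 12 mm proud. Origin: centre of its underside. Leave alone.
- candle_b: Finished candle in a steel tin 74 mm wide, 52 mm high, on the table. Origin: centre of its underside. Leave alone.
- tall_tin: Finished candle in a tall steel tin with a green band, 75 mm wide, 110 mm high, on the table. Origin: centre of its underside. Leave alone.

How it is judged:
On the way, in this order (a step that is already met when the one before it is completed fails the run):
1. the fingers press the hook home (over 5 N) against the stop on the drip tin's side (within 0.04 rad), before the dipper touches it (contact force between stand and the fingers above 5 N and contact force between dipper and stand below 0.05 N and ((y of drip_tin in the frame of stand below 0 m and value of joint hook above 1.46 rad) or (y of drip_tin in the frame of stand above 0 m and value of joint hook below -1.01 rad))), for 0.05 s.
2. the dipper hangs from the prong over the drip tin (contact force between dipper and stand above 0.3 N and height (world z) of dipper between 0.066 and 0.086 m and horizontal distance between dipper and drip_tin below 0.025 m and contact force between dipper and the fingers below 0.05 N), for 0.2 s.
At the end, for the whole second after the job is handed in: The hook stands within 0.04 rad of the stop on the drip tin's side; the dipper hangs on the prong by its slot, released, at rest and within 0.25 rad of upright, its cup clear above the drip tin (underside 66 to 86 mm above the table) and no more than 25 mm off the tin's centre, seen from above (((y of drip_tin in the frame of stand below 0 m and value of joint hook above 1.46 rad) or (y of drip_tin in the frame of stand above 0 m and value of joint hook below -1.01 rad)) and contact force between dipper and stand above 0.3 N and height (world z) of dipper between 0.066 and 0.086 m and horizontal distance between dipper and drip_tin below 0.025 m and contact force between dipper and drip_tin below 0.05 N and angle between dipper's own z axis and vertical below 0.25 rad and linear speed of dipper below 0.05 m/s); the robot touches nothing.
It fails at once if the hook is forced: more than 12 N from the fingers, the arm or the dipper on the stand or its hook (contact force between stand and the fingers above 12 N or contact force between stand and the arm above 12 N or contact force between stand and dipper above 12 N).
It fails at once if the dipper is tipped more than 0.5 rad (angle between dipper's own z axis and vertical above 0.5 rad).
It fails at once if the drip tin or a finished candle is shifted more than 12 mm (distance of any of drip_tin, candle_a, candle_b, tall_tin from where it was at the start of the episode above 0.012 m).
It also fails if it takes over 72 s, if anything falls off the work surface, if the arm or the gripper's body presses on something with over 40 N, if the wrist force passes 120 N, or if a joint passes its speed limit or range.

ROBOT

A 6-joint arm with a two-finger parallel gripper is mounted at the origin on the work surface. World frame = base frame: x ahead of the robot, y to its left, z up, the work surface at z = 0. Lengths are in m, angles in rad, forces in N, time in s.
With the tool pointing down it reaches from about 0.275 to 0.725 m from the base axis. Payload 15.9 kg.
Tool frame: the origin (TCP) lies at the very end of the fingers, on their centre line; the grasp point (between the pads) lies r.hold_point_z behind it (r.hold_point_z is the distance from the TCP to the grasp point, in m); y points along the fingers, x is the direction in which the jaws open and shut, and the axes are right-handed (so a half turn about y gives the same grasp; the last joint's range is limited). The gripper opens to 85 mm and grips with 20 to 120 N. Pads are 22 mm wide; open, the fingers measure 114 mm over their backs; the gripper's body (76 mm by 85 mm) begins 54 mm behind the grasp point. The pads swing forward as they close: fully open they stand 13 mm farther back than shut.
Start: joints at [1.175, 0.213, -0.034, 1.323, 0, 1.571], TCP at [0.193, 0.461, 0.231] pointing down, gripper open.
Joint ranges: [-2.98, 2.98], [-0.74, 1.72], [-1.14, 1.35], [-2.1, 2.04], [-1.57, 1.44], [-3.14, 3.14]. Speed limits (rad/s): [1.89, 1.89, 2.39, 2.57, 3.14, 3.14].

INTERFACE

Orientations are given as a rotation vector (axis times angle).
In Python, from plant import sensors, snapshot, job, r gives the robot as it stands.
- The arm moves only by the shell command python3 -m crank 'ROWS' [FORCE]. ROWS is a JSON object of lists of equal length, an entry for each row: "grip": the opening, from -1 (shut) to 1 (fully open); "offset": the shift along the tool's x, y, z in cm, a list of three; "turn": the turn, a rotation vector about the tool's x, y, z in degrees, a list of three. A call has 1 to 8 rows; each row is the pose to reach, as a shift and turn from the pose commanded when the call began, along the tool's axes at that moment; what a row does not reach only later rows make up. A row lasts 1/8 s, in which the tool goes at most 62.5 mm and 10.7 degrees, less where a joint would pass 70% of its speed; a pose out of reach is approached as far as the arm can. A call with a gripper value outside its range is refused whole. The fingers move at their own pace and stop on an object; FORCE is the grip in N (left out, the last holds). Time passes only in rows, so rows that repeat a pose let the fingers close. It gives the time, the measured TCP pose, the force and the opening at its end, in the units of the state.
- sensors.get_obs(): the state, without advancing time (a new reading comes with each control period).
- snapshot(name): name is "scene" or "top" or "wrist"; returns a dict with "pixels" (420x560x3 uint8, blue, green, red), "z_map" (420x560 float32, m along the optical axis (not along the pixel's ray), 0 where there is no reading), "fovy" (degrees; the focal length in pixels is half the picture's height over the tangent of half this angle, whatever the lens; pixels are square), "cx", "cy" (the principal point, pixels), "R" (3x3) and "t" (3): a world point X has camera coordinates R X + t. Camera axes: x right, y down, z forward; pixel columns grow to the right and rows downward; lengths in m; the calibration is good to about 2 mm. A picture is of the moment at which its call begins.
- job.close_job(): hands the job in, once; it reports no verdict.
The state is a dict: "time": time; "joints": joint angles; "joint_velocities": joint speeds; "joint_torque": joint torques, N m; "tcp_pos": TCP position; "tool_rot": TCP orientation; "contact_force": force on the tool from outside, world axes, zero at the start; "ft_torque": the same for the moment, N m; "finger_gap": finger opening in m.
Only numpy, scipy, OpenCV 4.12 (cv2) and the standard library are available. Lean on these libraries where they do the work, as an engineer would, in place of code of your own. Each camera call takes 0.05 s, during which the arm holds its last target. There are 200 camera calls.

## Working session

There is one attempt and no reset: what is moved stays moved. The work goes in short steps, Python scripts to look and compute and a shell command to move; the robot and the scene stay as the last step left them, time stands still between calls to the robot, and variables do not carry over. Pictures are saved under pics/ and viewed, about 8 in all and at most 12, crops included, and the job is handed in when it is done.

```bash
ls; mkdir -p pics; python3 - <<'E'
from plant import sensors, snapshot, job, r
import cv2, numpy as np
for n in ["scene","top"]:
    s=snapshot(n); cv2.imwrite(f"pics/{n}0.png",s["pixels"]); np.savez(f"{n}0.npz",**s)
    print(n,s["fovy"],s["cx"],s["cy"],(-s["R"].T@s["t"]).round(3),s["R"][2].round(2))
o=sensors.get_obs(); print(o, r.hold_point_z)
E
```

```text
pics
scene 44.333406362213445 270.54622823732376 207.70924970850578 [1.255 0.246 0.937] [-0.66 -0.14 -0.74]
top 42.54656907519488 280.855228234867 210.23186516535068 [0.456 0.112 1.338] [ 0.07 -0.01 -1.  ]
{'time': 0.1, 'joints': array([ 1.17503550e+00,  2.13276143e-01, -3.49774503e-02,  1.32348321e+00,
       -2.10903242e-05,  1.57080559e+00]), 'joint_velocities': array([-0.00087715, -0.00053816,  0.00212902, -0.00016781,  0.0011578 ,
       -0.00057939]), 'joint_torque': array([ 2.48643591e-03, -6.87255335e+01,  4.87804484e+01,  1.23562236e-02,
        2.52755526e-04, -1.25621233e-05]), 'tcp_pos': array([0.19264833, 0.46107879, 0.23088853]), 'tool_rot': array([-1.37138335, -0.9123557 ,  0.91362577]), 'contact_force': array([ 0.4844713 , -0.12914467, -0.3021712 ]), 'ft_torque': array([ 0.0566861 , -0.02215716,  0.02050835]), 'finger_gap': 0.0852167648953989} 0.0187
```

View pics/scene0.png

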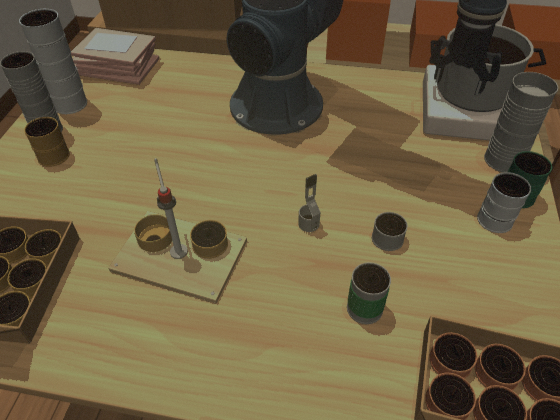

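View pics/top0.png

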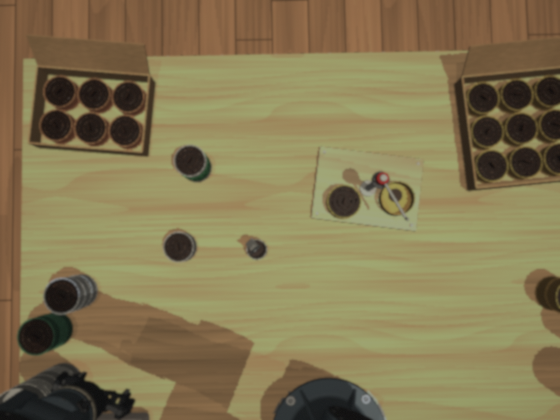

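```bash
cat > h.py <<'E'
import numpy as np, cv2
from scipy.spatial.transform import Rotation as Rot
def load(n): return dict(np.load(n))
def f(s): return 210/np.tan(np.radians(float(s["fovy"]))/2)
def cloud(s):
    v,u=np.mgrid[:420,:560]; z=s["z_map"]; F=f(s)
    P=np.dstack([(u-s["cx"])*z/F,(v-s["cy"])*z/F,z])
    W=(P-s["t"])@s["R"]; W[z==0]=np.nan; return W
def ray(s,u,v,h):
    F=f(s); d=s["R"].T@np.array([(u-s["cx"])/F,(v-s["cy"])/F,1]); c=-s["R"].T@s["t"]
    return c+d*(h-c[2])/d[2]
def proj(s,X):
    p=s["R"]@np.asarray(X)+s["t"]; return np.array([s["cx"],s["cy"]])+f(s)*p[:2]/p[2]
E
python3 - <<'E'
from h import *
np.set_printoptions(precision=4,suppress=True)
for n in ["scene0","top0"]:
    s=load(n+".npz"); im=s["pixels"]; W=cloud(s); hsv=cv2.cvtColor(im,cv2.COLOR_BGR2HSV)
    red=((hsv[...,0]<8)|(hsv[...,0]>172))&(hsv[...,1]>140)&(hsv[...,2]>90)
    roi=np.zeros_like(red)
    if n=="scene0": roi[150:260,110:260]=1
    else: roi[140:235,300:430]=1
    v,u=np.where(red&roi); print(n,"red",len(u),u.mean(),v.mean(),ray(s,u.mean(),v.mean(),.2),"depth",np.nanmedian(W[red&roi],0))
    reg=(W[...,0]>.2)&(W[...,0]<.75)&(W[...,1]>-.3)&(W[...,1]<.42)
    for lo,hi in [(.045,.062),(.03,.06),(.1,.125),(.12,.17),(.17,.24)]:
        m=(reg&(W[...,2]>lo)&(W[...,2]<hi)).astype(np.uint8)
        k,L,st,ce=cv2.connectedComponentsWithStats(m)
        for i in range(1,k):
            if st[i,4]>8:
                p=W[L==i]; print(lo,hi,st[i],"mean",p.mean(0),"mid",(p.min(0)+p.max(0))/2,"ext",np.ptp(p,axis=0))
s=load("top0.npz"); 
W=cloud(s); m=((W[...,2]>.008)&(W[...,2]<.25)).astype(np.uint8); m[:, :300]=0;m[:,430:]=0;m[:130]=0;m[245:]=0
c=max(cv2.findContours(m,0,2)[0],key=cv2.contourArea)
rect=cv2.minAreaRect(c); bx=cv2.boxPoints(rect); print(rect); B=np.array([ray(s,*p,.015) for p in bx]);print(B,B.mean(0),[np.linalg.norm(B[i]-B[i-1]) for i in range(4)])
E
```

```text
scene0 red 40 163.35 192.4 [ 0.5918 -0.1152  0.2   ] depth [ 0.6037 -0.1078  0.2121]
0.045 0.062 [299 205   6   9  12] mean [0.4474 0.1447 0.0468] mid [0.45   0.1456 0.0474] ext [0.0282 0.0097 0.0045]
0.045 0.062 [374 212  34  27 690] mean [0.465  0.3507 0.0507] mid [0.4629 0.3508 0.0529] ext [0.078  0.073  0.0153]
0.045 0.062 [134 214  36  31 222] mean [ 0.5718 -0.1792  0.0501] mid [ 0.5685 -0.1766  0.0502] ext [0.0849 0.0819 0.0105]
0.045 0.062 [308 214  12   7  43] mean [0.4747 0.1809 0.0533] mid [0.4738 0.1779 0.0538] ext [0.015  0.0241 0.0155]
0.045 0.062 [190 220  37  31 861] mean [ 0.5654 -0.0463  0.0514] mid [ 0.5639 -0.0473  0.053 ] ext [0.0856 0.0809 0.0159]
0.045 0.062 [172 239   9   8  38] mean [ 0.6029 -0.1082  0.0536] mid [ 0.6015 -0.1097  0.0536] ext [0.0106 0.0151 0.0167]
0.045 0.062 [349 292  37  21 172] mean [0.6905 0.3089 0.0539] mid [0.6834 0.3116 0.0536] ext [0.0319 0.0727 0.0168]
0.03 0.06 [299 204  21  21 188] mean [0.4651 0.1647 0.0414] mid [0.4558 0.1657 0.045 ] ext [0.0528 0.05   0.0297]
0.03 0.06 [373 212  35  31 819] mean [0.4692 0.3502 0.0486] mid [0.4629
[... 3355 characters left out ...]
5   5  13] mean [ 0.5941 -0.1054  0.1122] mid [ 0.5947 -0.1066  0.1125] ext [0.0103 0.0075 0.0217]
0.12 0.17 [249 245  11  10  33] mean [0.4529 0.1641 0.1568] mid [0.4532 0.164  0.152 ] ext [0.0192 0.0215 0.0267]
0.17 0.24 [371 171  38  50 362] mean [ 0.5791 -0.1179  0.2006] mid [ 0.5625 -0.1271  0.1992] ext [0.1088 0.0707 0.0474]
((366.7692565917969, 188.34616088867188), (106.29776000976562, 72.68435668945312), 7.125016689300537)
[[ 0.5277  0.0325  0.015 ]
 [ 0.7063  0.0057  0.015 ]
 [ 0.6681 -0.255   0.015 ]
 [ 0.4899 -0.2258  0.015 ]] [ 0.598  -0.1107  0.015 ] [np.float64(0.26098216946459896), np.float64(0.1806283503184244), np.float64(0.26346597692775775), np.float64(0.1805553583646286)]
```

```bash
cat >> h.py <<'E'
S=np.array([.598,-.109]); YAW=np.radians(-8.3)
def pdir(h): a=YAW+np.pi+h; return np.array([np.cos(a),np.sin(a)])   # prong direction at hook angle h
def go(pos,heading=None,o=None):
    """offset (cm) and turn (deg) in tool axes to put TCP at pos, tool down, tool x at heading (deg, mod 180)"""
    from plant import sensors
    o=o or sensors.get_obs(); R=Rot.from_rotvec(o["tool_rot"]); M=R.as_matrix()
    off=M.T@(np.array(pos)-o["tcp_pos"])*100
    if heading is None: T=np.zeros(3)
    else:
        cs=[]
        for hd in (heading,heading+180):
            a=np.radians(hd); x=np.array([np.cos(a),np.sin(a),0]); y=np.array([0,0,-1.]); 
            cs.append((R.inv()*Rot.from_matrix(np.c_[x,y,np.cross(x,y)])).as_rotvec(degrees=True))
        T=min(cs,key=np.linalg.norm)
    print("off",off.round(2),"turn",T.round(1)); return off,T
E
python3 - <<'E'
from h import *
from plant import sensors
o=sensors.get_obs(); print(Rot.from_rotvec(o["tool_rot"]).as_matrix().round(3))
for h in (.675,1.1,1.5): print(h,S+.101*pdir(h),S+.072*pdir(h), np.degrees(np.arctan2(*pdir(h)[::-1])))
hd=np.degrees(np.arctan2(*pdir(1.5)[::-1]))
go([.510,-.105,.24],hd)
E
```

```text
[[ 0.386 -0.    -0.923]
 [ 0.923 -0.001  0.386]
 [-0.001 -1.    -0.   ]]
0.675 [ 0.51086352 -0.16007086] [ 0.5358829  -0.14540695] -149.62534882866944
1.1 [ 0.53967287 -0.19145572] [ 0.55642026 -0.16778031] -125.27464253560949
1.5 [ 0.57638692 -0.2076604 ] [ 0.58259266 -0.17933217] -102.35633073037653
off [-40.    -0.87 -51.11] turn [ -0.  -10.3  -0.1]
```

```bash
python3 -m crank '{"grip":[-1,-1,-1,-1,-1,-1,-1,-1],"offset":[[-3,-0.9,-4],[-6,-0.9,-8],[-9,-0.9,-12],[-12,-0.9,-16],[-16,-0.9,-20.5],[-20,-0.9,-25.5],[-24,-0.9,-30.5],[-28,-0.9,-35.5]],"turn":[[0,-2,0],[0,-4,0],[0,-6,0],[0,-8,0],[0,-10,0],[0,-10.3,0],[0,-10.3,0],[0,-10.3,0]]}' 20
python3 - <<'E'
from h import *
go([.510,-.105,.24],77.6)
E
```

```text
time: 1.1
tcp_pos: [0.4106, 0.0681, 0.2403]
tool_rot: [-1.304, -1.049, 1.048]
contact_force: [1.0, 1.1, -0.3]
finger_gap: 0.0001
off [-14.78   0.03 -13.42] turn [0. 0. 0.]
```

```bash
python3 -m crank '{"grip":[-1,-1,-1,-1,-1,-1,-1,-1],"offset":[[-4,0,-4],[-8,0,-8],[-12,0,-11],[-14.8,0,-13.4],[-14.8,0,-13.4],[-14.8,2.5,-13.4],[-14.8,5.5,-13.4],[-14.8,5.5,-13.4]],"turn":[[0,0,0],[0,0,0],[0,0,0],[0,0,0],[0,0,0],[0,0,0],[0,0,0],[0,0,0]]}'
python3 - <<'E'
from h import *
from plant import snapshot
s=snapshot("wrist"); cv2.imwrite("pics/w1.png",s["pixels"]); np.savez("w1.npz",**s)
print(proj(s,[.511,-.16,.2]),proj(s,[.598,-.109,.2]))
# way points: finger centre behind the prong by 12 mm (closed, sides)
for h in (.9,1.1,1.3,1.4,1.5):
    d=pdir(h); n=np.array([d[1],-d[0]]); print(h); go([*(S+.072*d+.02*n),.185])
E
```

```text
time: 2.1
tcp_pos: [0.5078, -0.1022, 0.1838]
tool_rot: [-1.3, -1.047, 1.051]
contact_force: [0.3, 0.2, -0.0]
finger_gap: 0.0001
[149.63077062 319.47087392] [304.1281224  451.15635227]
0.9
off [-3.54  0.03 -3.15] turn [0. 0. 0.]
1.1
off [-4.58  0.02 -4.22] turn [0. 0. 0.]
1.3
off [-5.38  0.02 -5.48] turn [0. 0. 0.]
1.4
off [-5.69  0.02 -6.16] turn [0. 0. 0.]
1.5
off [-5.92  0.02 -6.87] turn [0. 0. 0.]
```

View pics/w1.png

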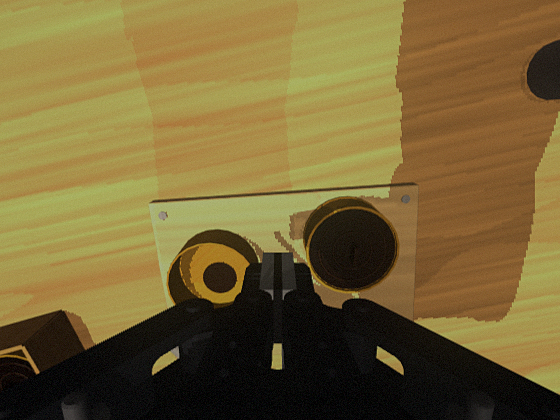

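```bash
python3 -m crank '{"grip":[-1,-1,-1,-1,-1,-1,-1,-1],"offset":[[-1,0,-0.9],[-2,0,-1.8],[-2.8,0,-2.5],[-3.3,0,-3],[-3.7,0,-3.4],[-4.1,0,-3.8],[-4.5,0,-4.2],[-4.5,0,-4.2]],"turn":[[0,0,0],[0,0,0],[0,0,0],[0,0,0],[0,0,0],[0,0,0],[0,0,0],[0,0,0]]}'
python3 - <<'E'
from h import *
from plant import snapshot
s=snapshot("top"); np.savez("top1.npz",**s); cv2.imwrite("pics/t1.png",cv2.resize(s["pixels"][120:260,290:450],None,fx=5,fy=4.2))
for h in (.9,1.1,1.3,1.4,1.5):
    d=pdir(h); n=np.array([d[1],-d[0]]); print(h); go([*(S+.072*d+.015*n),.185])
E
```

```text
time: 3.15
tcp_pos: [0.5408, -0.1564, 0.1852]
tool_rot: [-1.304, -1.048, 1.049]
contact_force: [0.1, 0.3, 0.5]
finger_gap: -0.0002
0.9
off [0.74 0.02 0.72] turn [0. 0. 0.]
1.1
off [-0.21  0.02 -0.4 ] turn [0. 0. 0.]
1.3
off [-0.92  0.02 -1.68] turn [0. 0. 0.]
1.4
off [-1.17  0.02 -2.37] turn [0. 0. 0.]
1.5
off [-1.36  0.02 -3.09] turn [0. 0. 0.]
```

View pics/t1.png

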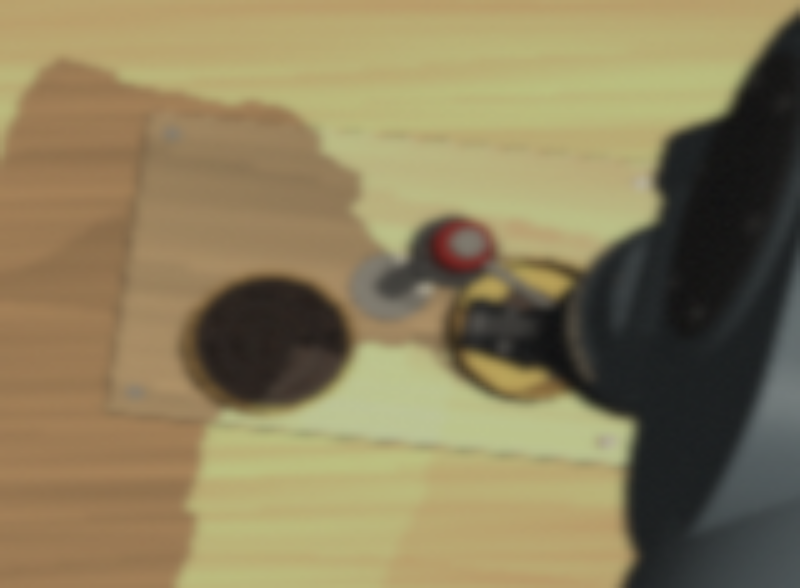

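```bash
python3 -m crank '{"grip":[-1,-1,-1,-1,-1,-1,-1,-1],"offset":[[-0.3,0,-0.3],[-0.5,0,-0.6],[-0.7,0,-0.9],[-0.85,0,-1.2],[-1,0,-1.5],[-1.1,0,-1.7],[-1.15,0,-1.9],[-1.15,0,-1.9]],"turn":[[0,0,0],[0,0,0],[0,0,0],[0,0,0],[0,0,0],[0,0,0],[0,0,0],[0,0,0]]}'
python3 -m crank '{"grip":[-1,-1,-1,-1],"offset":[[-0.05,0,-0.15],[-0.1,0,-0.3],[-0.1,0,-0.4],[-0.1,0,-0.4]],"turn":[[0,0,0],[0,0,0],[0,0,0],[0,0,0]]}'
```

```text
time: 4.2
tcp_pos: [0.5569, -0.1715, 0.1853]
tool_rot: [-1.304, -1.048, 1.049]
contact_force: [-0.3, 1.3, -0.4]
finger_gap: 0.0001
time: 4.7
tcp_pos: [0.5605, -0.1733, 0.1853]
tool_rot: [-1.304, -1.048, 1.049]
contact_force: [-0.7, -0.1, -0.0]
finger_gap: -0.0001
```

```bash
python3 -m crank '{"grip":[-1,-1,-1],"offset":[[0,0,-0.1],[0,0,-0.2],[0,0,-0.2]],"turn":[[0,0,0],[0,0,0],[0,0,0]]}'; python3 -m crank '{"grip":[-1,-1,-1],"offset":[[0,0,-0.1],[0,0,-0.2],[0,0,-0.2]],"turn":[[0,0,0],[0,0,0],[0,0,0]]}'; python3 - <<'E'
from h import *
from plant import sensors
p=sensors.get_obs()["tcp_pos"]; v=p[:2]-S; 
# hook angle if half thickness contact c=14 mm
for c in (.011,.014,.017): print(c, np.arctan2(v[1],v[0])+np.arcsin(c/np.hypot(*v))-YAW+np.pi)
E
```

```text
time: 5.08
tcp_pos: [0.5625, -0.1738, 0.1853]
tool_rot: [-1.304, -1.048, 1.049]
contact_force: [-1.2, 0.1, -1.2]
finger_gap: -0.0
time: 5.45
tcp_pos: [0.5645, -0.1741, 0.1853]
tool_rot: [-1.304, -1.049, 1.049]
contact_force: [-1.7, -0.6, -0.4]
finger_gap: -0.0001
0.011 1.3910080408165446
0.014 1.4325785073007213
0.017 1.4744884842117463
```

Sliding at ~2 N; the stop should be a few mm further. Feeling for it in 1 mm calls.

```bash
python3 -m crank '{"grip":[-1,-1,-1],"offset":[[0,0,-0.1],[0,0,-0.2],[0,0,-0.2]],"turn":[[0,0,0],[0,0,0],[0,0,0]]}'
```

```text
time: 5.82
tcp_pos: [0.5664, -0.1745, 0.1853]
tool_rot: [-1.304, -1.049, 1.049]
contact_force: [-0.1, -0.8, -0.4]
finger_gap: 0.0002
```

```bash
python3 -m crank '{"grip":[-1,-1],"offset":[[0,0,-0.1],[0,0,-0.1]],"turn":[[0,0,0],[0,0,0]]}'
```

```text
time: 6.08
tcp_pos: [0.5674, -0.1747, 0.1853]
tool_rot: [-1.304, -1.049, 1.049]
contact_force: [-2.7, -0.8, -0.6]
finger_gap: 0.0
```

```bash
python3 -m crank '{"grip":[-1,-1],"offset":[[0,0,-0.05],[0,0,-0.05]],"turn":[[0,0,0],[0,0,0]]}'
```

```text
time: 6.32
tcp_pos: [0.5678, -0.1749, 0.1853]
tool_rot: [-1.304, -1.049, 1.049]
contact_force: [-2.1, -0.5, 1.0]
finger_gap: -0.0001
```

```bash
python3 -m crank '{"grip":[-1,-1],"offset":[[0,0,-0.1],[0,0,-0.1]],"turn":[[0,0,0],[0,0,0]]}'
```

```text
time: 6.58
tcp_pos: [0.5689, -0.1751, 0.1853]
tool_rot: [-1.304, -1.049, 1.049]
contact_force: [-2.2, -0.6, 0.3]
finger_gap: -0.0003
```

```bash
python3 -m crank '{"grip":[-1,-1],"offset":[[0,0,-0.05],[0,0,-0.05]],"turn":[[0,0,0],[0,0,0]]}'
```

```text
time: 6.82
tcp_pos: [0.5693, -0.1752, 0.1853]
tool_rot: [-1.304, -1.049, 1.049]
contact_force: [-2.4, -1.2, 0.2]
finger_gap: -0.0001
```

```bash
python3 -m crank '{"grip":[-1,-1],"offset":[[0,0,-0.05],[0,0,-0.05]],"turn":[[0,0,0],[0,0,0]]}'
```

```text
time: 7.08
tcp_pos: [0.5698, -0.1753, 0.1853]
tool_rot: [-1.304, -1.049, 1.049]
contact_force: [-2.0, -1.2, -0.4]
finger_gap: -0.0001
```

```bash
python3 -m crank '{"grip":[-1,-1],"offset":[[0,0,-0.1],[0,0,-0.1]],"turn":[[0,0,0],[0,0,0]]}'
```

```text
time: 7.32
tcp_pos: [0.5708, -0.1755, 0.1853]
tool_rot: [-1.304, -1.049, 1.049]
contact_force: [-2.7, -1.1, -0.2]
finger_gap: 0.0002
```

```bash
python3 -m crank '{"grip":[-1,-1],"offset":[[0,0,-0.05],[0,0,-0.05]],"turn":[[0,0,0],[0,0,0]]}'
```

```text
time: 7.58
tcp_pos: [0.5712, -0.1756, 0.1853]
tool_rot: [-1.304, -1.049, 1.049]
contact_force: [-2.7, -0.4, 0.6]
finger_gap: 0.0002
```

```bash
python3 -m crank '{"grip":[-1,-1],"offset":[[0,0,-0.05],[0,0,-0.05]],"turn":[[0,0,0],[0,0,0]]}'
```

```text
time: 7.82
tcp_pos: [0.5716, -0.1757, 0.1852]
tool_rot: [-1.303, -1.048, 1.049]
contact_force: [-4.7, -0.7, 0.6]
finger_gap: -0.0
```

Rising: stop found.

```bash
python3 -m crank '{"grip":[-1,-1],"offset":[[0,0,-0.05],[0,0,-0.05]],"turn":[[0,0,0],[0,0,0]]}'
```

```text
time: 8.07
tcp_pos: [0.5721, -0.1758, 0.1852]
tool_rot: [-1.303, -1.048, 1.049]
contact_force: [-4.4, -1.2, -0.0]
finger_gap: 0.0001
```

```bash
python3 -m crank '{"grip":[-1,-1],"offset":[[0,0,-0.02],[0,0,-0.02]],"turn":[[0,0,0],[0,0,0]]}'
```

```text
time: 8.32
tcp_pos: [0.5722, -0.1759, 0.1852]
tool_rot: [-1.303, -1.048, 1.049]
contact_force: [-5.0, -0.6, 0.7]
finger_gap: -0.0001
```

```bash
python3 -m crank '{"grip":[-1,-1],"offset":[[0,0,-0.03],[0,0,-0.03]],"turn":[[0,0,0],[0,0,0]]}'
```

```text
time: 8.57
tcp_pos: [0.5724, -0.1759, 0.1852]
tool_rot: [-1.303, -1.048, 1.049]
contact_force: [-6.4, -0.6, 0.5]
finger_gap: 0.0001
```

```bash
python3 -m crank '{"grip":[-1,-1],"offset":[[0,0,-0.03],[0,0,-0.03]],"turn":[[0,0,0],[0,0,0]]}'; python3 -m crank '{"grip":[-1],"offset":[[0,0,0]],"turn":[[0,0,0]]}'
```

```text
time: 8.82
tcp_pos: [0.5726, -0.1759, 0.1852]
tool_rot: [-1.303, -1.048, 1.049]
contact_force: [-6.0, -1.5, 0.5]
finger_gap: -0.0001
time: 8.95
tcp_pos: [0.5726, -0.1759, 0.1852]
tool_rot: [-1.303, -1.048, 1.049]
contact_force: [-7.2, -0.4, 0.1]
finger_gap: -0.0003
```

```bash
python3 -m crank '{"grip":[-1,-1,-1],"offset":[[0,0,-0.02],[0,0,-0.02],[0,0,-0.02]],"turn":[[0,0,0],[0,0,0],[0,0,0]]}'
python3 -m crank '{"grip":[-1,-1,-1,-1,-1,-1,-1,-1],"offset":[[0,0,0.1],[0,0,0.8],[0,0,2],[0,-1,3],[0,-5,4],[0,-5.5,7],[0,-5.5,12],[0,-5.5,12]],"turn":[[0,0,0],[0,0,0],[0,0,0],[0,0,0],[0,0,0],[0,0,0],[0,0,0],[0,0,0]]}'
python3 - <<'E'
from h import *
# dipper tab at (.4535,.164), dipper x at 39 deg
go([.4535,.164,.225],39)
E
```

```text
time: 9.32
tcp_pos: [0.5728, -0.176, 0.1852]
tool_rot: [-1.303, -1.048, 1.049]
contact_force: [-6.9, 0.5, 0.8]
finger_gap: 0.0
time: 10.32
tcp_pos: [0.4535, -0.1496, 0.2415]
tool_rot: [-1.304, -1.049, 1.048]
contact_force: [1.1, -0.3, -0.2]
finger_gap: 0.0
off [30.63  1.64  6.73] turn [ 0.  38.6  0. ]
```

```bash
python3 -m crank '{"grip":[-1,0,0.5,0.5,0.5,0.5,0.5,0.5],"offset":[[5,0.5,1],[10,0.5,2],[15,0.5,3],[20,0.5,4],[25,0.5,5.5],[30.6,0.5,6.7],[30.6,0.5,6.7],[30.6,0.5,6.7]],"turn":[[0,8,0],[0,16,0],[0,24,0],[0,32,0],[0,38.6,0],[0,38.6,0],[0,38.6,0],[0,38.6,0]]}'
python3 - <<'E'
from h import *
from plant import snapshot,sensors
np.set_printoptions(precision=4,suppress=True)
for n in ("wrist","top"):
    s=snapshot(n); np.savez(n+"2.npz",**s); im=s["pixels"]
    if n=="top": cv2.imwrite("pics/top2.png",cv2.resize(im[120:260,290:450],None,fx=5,fy=4.2))
    else: cv2.imwrite("pics/w2.png",im); print(proj(s,[.4535,.164,.16]))
print(sensors.get_obs()["joints"])
s=load("top2.npz"); W=cloud(s)
m=(W[...,2]>.19)&(W[...,2]<.215)&(W[...,1]<-.05)&(W[...,1]>-.25)&(W[...,0]>.45)&(W[...,0]<.7)
P=W[m]; d=P[:,:2]-S; rr=np.hypot(*d.T); k=(rr>.03)
ang=np.arctan2(d[k,1],d[k,0])-YAW+np.pi; ang=(ang+np.pi)%(2*np.pi)-np.pi
print(k.sum(),np.median(ang),ang.std(),rr.max()); print(np.c_[P[k],rr[k]][::8])
E
```

```text
time: 11.32
tcp_pos: [0.4564, 0.1631, 0.2357]
tool_rot: [-1.504, -0.534, 0.533]
contact_force: [0.1, -0.9, -1.0]
finger_gap: 0.0639
[275.3249 217.2059]
[ 0.3414  0.1796 -0.0649  1.3259 -0.0001  1.2323]
105 1.500869756922162 0.031434253579440165 0.1041648900163247
[[ 0.5942 -0.1399  0.2009  0.0311]
 [ 0.5916 -0.1522  0.2024  0.0437]
 [ 0.5893 -0.154   0.2034  0.0458]
 [ 0.5871 -0.1494  0.2049  0.0418]
 [ 0.5868 -0.1663  0.2047  0.0584]
 [ 0.5851 -0.1628  0.2015  0.0553]
 [ 0.5846 -0.1795  0.2028  0.0717]
 [ 0.5826 -0.1752  0.2027  0.0679]
 [ 0.5825 -0.1928  0.2004  0.0852]
 [ 0.5796 -0.1885  0.2082  0.0816]
 [ 0.5795 -0.206   0.2059  0.0988]
 [ 0.5783 -0.1972  0.1991  0.0904]
 [ 0.5764 -0.2102  0.2133  0.1035]
 [ 0.5743 -0.2101  0.2131  0.1039]]
```

View pics/w2.png

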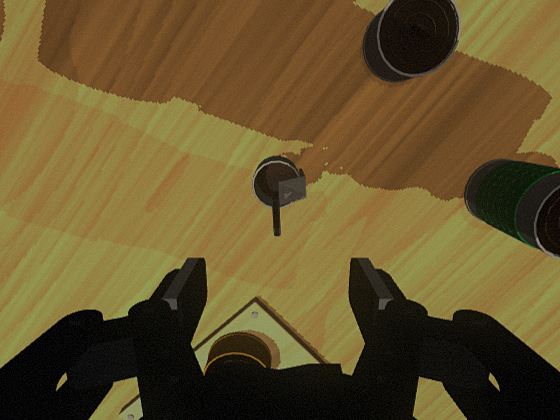

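View pics/top2.png

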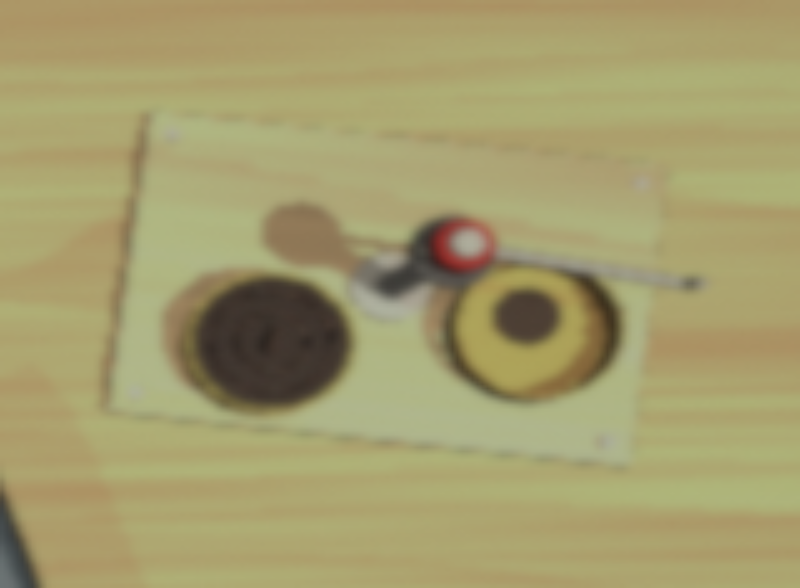

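```bash
python3 - <<'E'
from h import *
np.set_printoptions(precision=4,suppress=True)
s=load("wrist2.npz"); W=cloud(s); v,u=np.mgrid[:420,:560]
m=(W[...,2]>.125)&(W[...,2]<.17)&(v<250)&(abs(u-277)<40)
P=W[m]; print(m.sum(),P.mean(0),P.min(0),P.max(0),"px",u[m].min(),u[m].max(),v[m].min(),v[m].max())
t=P[P[:,2]>.15]; c=t.mean(0); w,V=np.linalg.eigh(np.cov((t-c)[:,:2].T)); print(len(t),c,(t.max(0)+t.min(0))/2,np.sqrt(w),V[:,1],np.degrees(np.arctan2(V[1,1],V[0,1])))
im=s["pixels"][...,:].max(2)<45; mm=(im&(v>175)&(v<245)&(abs(u-277)<25)).astype(np.uint8)
c=max(cv2.findContours(mm,0,2)[0],key=cv2.contourArea); rc=cv2.minAreaRect(c); print(rc,ray(s,*rc[0],.16))
s=load("top2.npz"); W=cloud(s)
m=(W[...,2]>.19)&(W[...,2]<.208)&(W[...,1]<-.14)&(W[...,1]>-.25)&(W[...,0]>.45)&(W[...,0]<.7)
P=W[m]; a,b=np.polyfit(P[:,1],P[:,0],1); print("prong x at y=-.18:",a*-.18+b,"slope",a,"heading",np.degrees(np.arctan2(-1,-a)))
E
```

```text
319 [0.4521 0.1664 0.1569] [0.4439 0.1535 0.126 ] [0.4637 0.1753 0.1624] px 272 280 188 235
271 [0.453  0.1653 0.1599] [0.4538 0.1644 0.1565] [0.0013 0.0081] [-0.6702  0.7421] 132.08586341328936
((271.84234619140625, 203.30941772460938), (62.82305908203125, 20.54331398010254), 65.65890502929688) [0.4455 0.1701 0.16  ]
prong x at y=-.18: 0.5826516369737024 slope 0.21252252422903234 heading -101.99813408726877
```

```bash
python3 - <<'E'
from h import *
go([.4537,.1646,.136],42)
E
```

```text
off [-0.07  9.96  0.37] turn [ 0. -3.  0.]
```

```bash
python3 -m crank '{"grip":[0.5,0.5,0.5,0.5,0.5,0.2,-0.1,-0.4],"offset":[[-0.1,3,0.4],[-0.1,6,0.4],[-0.1,8.5,0.4],[-0.1,10,0.4],[-0.1,10,0.4],[-0.1,10,0.4],[-0.1,10,0.4],[-0.1,10,0.4]],"turn":[[0,-1,0],[0,-2,0],[0,-3,0],[0,-3,0],[0,-3,0],[0,-3,0],[0,-3,0],[0,-3,0]]}' 30
python3 -m crank '{"grip":[-0.6,-0.75,-0.85,-0.95,-1,-1,-1],"offset":[[0,0,0],[0,0,0],[0,0,0],[0,0,0],[0,0,0],[0,0,0],[0,0,0]],"turn":[[0,0,0],[0,0,0],[0,0,0],[0,0,0],[0,0,0],[0,0,0],[0,0,0]]}'
```

```text
time: 12.42
tcp_pos: [0.4531, 0.1655, 0.1358]
tool_rot: [-1.494, -0.574, 0.573]
contact_force: [1.1, 0.0, -0.6]
finger_gap: 0.0263
time: 13.3
tcp_pos: [0.4529, 0.1654, 0.1354]
tool_rot: [-1.494, -0.574, 0.574]
contact_force: [0.4, 0.8, 0.9]
finger_gap: 0.0036
```

```bash
python3 -m crank '{"grip":[-1,-1,-1,-1,-1,-1,-1,-1],"offset":[[0,-0.5,0],[0,-1.5,0],[0,-3.5,0],[0,-5.5,0],[0,-7.5,0],[0,-9.3,0],[0,-9.3,0],[0,-9.3,0]],"turn":[[0,0,0],[0,0,0],[0,0,0],[0,0,0],[0,0,0],[0,0,0],[0,0,0],[0,0,0]]}'
python3 - <<'E'
from h import *
go([.46,-.10,.228],78)
go([.46,-.235,.228],78)
E
```

```text
time: 14.3
tcp_pos: [0.4527, 0.1654, 0.2279]
tool_rot: [-1.494, -0.573, 0.574]
contact_force: [-0.7, -1.1, -1.7]
finger_gap: 0.0034
off [-1.722e+01 -1.000e-02 -2.020e+01] turn [ -0. -36.  -0.]
off [-2.626e+01 -1.000e-02 -3.023e+01] turn [ -0. -36.  -0.]
```

```bash
python3 -m crank '{"grip":[-1,-1,-1,-1,-1,-1,-1,-1],"offset":[[-1,0,-1.2],[-3,0,-3.5],[-5,0,-5.8],[-7.5,0,-8.7],[-10,0,-11.5],[-12.5,0,-14.5],[-15,0,-17.4],[-17.2,0,-20.2]],"turn":[[0,-2,0],[0,-6,0],[0,-11,0],[0,-17,0],[0,-23,0],[0,-29,0],[0,-34,0],[0,-36,0]]}'
python3 - <<'E'
from h import *
go([.46,-.235,.228],78); go([.570,-.235,.228],78)
E
```

```text
time: 15.3
tcp_pos: [0.4597, -0.101, 0.2275]
tool_rot: [-1.299, -1.054, 1.056]
contact_force: [0.2, 0.8, -1.5]
finger_gap: 0.0034
off [-13.11  -0.05  -2.78] turn [-0.1  0.1 -0. ]
off [-10.84  -0.06 -13.55] turn [-0.1  0.1 -0. ]
```

```bash
python3 -m crank '{"grip":[-1,-1,-1,-1,-1,-1,-1,-1],"offset":[[-2,0,-0.4],[-5,0,-1],[-8,0,-1.7],[-11,0,-2.3],[-13,0,-3],[-13.2,0,-5],[-12.8,0,-7],[-12.5,0,-9]],"turn":[[0,0,0],[0,0,0],[0,0,0],[0,0,0],[0,0,0],[0,0,0],[0,0,0],[0,0,0]]}'
python3 - <<'E'
from h import *
go([.569,-.24,.228],78)
E
```

```text
time: 16.3
tcp_pos: [0.523, -0.2406, 0.2277]
tool_rot: [-1.3, -1.054, 1.054]
contact_force: [0.1, -0.6, -1.7]
finger_gap: 0.0038
off [ 1.02 -0.03 -4.48] turn [-0.  0.  0.]
```

```bash
python3 -m crank '{"grip":[-1,-1,-1,-1,-1,-1],"offset":[[0.3,0,-1.2],[0.6,0,-2.8],[0.9,0,-4],[1,0,-4.5],[1,0,-4.5],[1,0,-4.5]],"turn":[[0,0,0],[0,0,0],[0,0,0],[0,0,0],[0,0,0],[0,0,0]]}'
python3 - <<'E'
from h import *
from plant import snapshot,sensors
np.set_printoptions(precision=4,suppress=True)
o=sensors.get_obs();print(o["tcp_pos"])
for n in ("scene","top"):
    s=snapshot(n); np.savez(n+"3.npz",**s); 
s=load("scene3.npz"); t=load("top3.npz")
x=[proj(s,p) for p in ([.575,-.208,.2],[.569,-.24,.2])]; print(x)
a=s["pixels"][120:260,80:220]; b=t["pixels"][130:270,340:480]
cv2.imwrite("pics/st3.png",np.hstack([cv2.resize(a,(400,400)),cv2.resize(b,(400,400))]))
E
```

```text
time: 17.05
tcp_pos: [0.5681, -0.2403, 0.2284]
tool_rot: [-1.301, -1.054, 1.054]
contact_force: [-0.0, 0.8, -1.1]
finger_gap: 0.0034
[ 0.5681 -0.2403  0.2284]
[array([122.9359, 180.9783]), array([109.4665, 177.0911])]
```

View pics/st3.png

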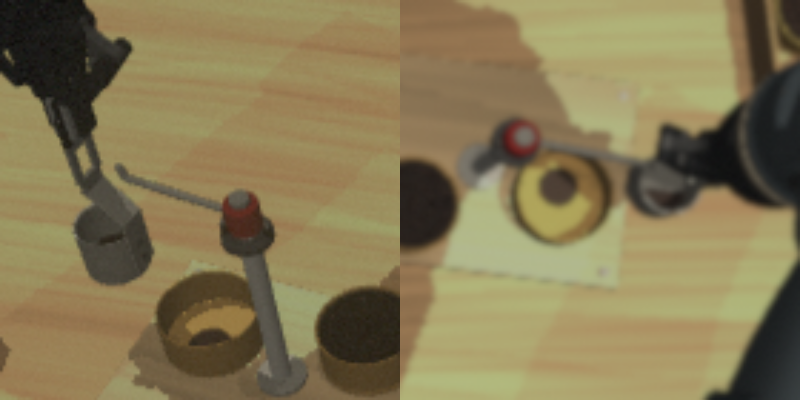

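```bash
python3 - <<'E'
from h import *
np.set_printoptions(precision=4,suppress=True)
s=load("scene3.npz"); W=cloud(s)
m=(W[...,2]>.14)&(W[...,2]<.25)&(W[...,1]<-.222)&(W[...,1]>-.262)&(W[...,0]>.54)&(W[...,0]<.61)
v,u=np.where(m); 
for vv in np.unique(v):
    k=v==vv; p=W[v[k],u[k]]; i=np.argsort(p[:,0]); print(vv,"z",p[:,2].mean().round(3),"x",p[i,0],"y",p[:,1].mean().round(3))
print(((s["pixels"].max(2)))[170:190,104:120])
E
```

```text
159 z 0.248 x [0.565  0.5683] y -0.241
160 z 0.249 x [0.5663 0.5668 0.5692] y -0.225
161 z 0.246 x [0.5634 0.566  0.5701 0.5703 0.5714] y -0.23
162 z 0.245 x [0.566  0.5661 0.5678 0.5688 0.5708 0.5727 0.5734 0.5746 0.5753 0.5775] y -0.235
163 z 0.245 x [0.5633 0.5659 0.5687 0.5689 0.5734 0.5739 0.5739 0.5753 0.5767 0.5772
 0.5774 0.5781 0.579  0.5805 0.5806] y -0.233
164 z 0.243 x [0.5658 0.5701 0.5702 0.5706 0.5745 0.5749 0.5755 0.5766 0.577  0.577
 0.5776 0.578  0.58   0.5806 0.5813] y -0.235
165 z 0.242 x [0.5693 0.5733 0.5745 0.5748 0.5749 0.5765 0.5772 0.578  0.5782 0.5785
 0.579  0.581  0.5826] y -0.235
166 z 0.238 x [0.5636 0.5735 0.5738 0.5742 0.5757 0.5761 0.5768 0.5772 0.578  0.5796
 0.5799 0.5802 0.5804] y -0.236
167 z 0.234 x [0.5582 0.5666 0.5737 0.5739 0.5744 0.5751 0.5765 0.5769 0.5776 0.5798
 0.5799 0.5826] y -0.237
168 z 0.231 x [0.5586 0.5611 0.5723 0.5734 0.5772 0.5781 0.5783 0.5784 0.5798 0.58
 0.5825] y -0.237
169 z 0.226 x [0.5557 0.56   0.5621 0.5652 0.5744 0.5762 0.5763 0.5772 0.5777 0.5786
 0.5811 0.582 ] y -0.238
170 z 0.223 x [0.5594 0.5601 0.5626 0.5697 0.
[... 3104 characters left out ...]
  63  55 117 156 159 155 156]
 [154  93  64  57  72 130  97  79  61  56  59  88 154 157 155 156]
 [156 110  71  56  60  86  87  59  59  59  61  68 118 154 154 157]
 [156 149  77  62  58  69  62  61  60  58  60  72  85 122 156 155]
 [156 156 108  66  57  60  56  57  57  54  70  78  80  85 117 156]
 [156 157 115  85  63  55  58  59  60  67  77  79  79  79  87 135]
 [156 156 149 146  73  60  59  53  66  81  81  79  80  81  78  92]
 [155 155 157 156 108  74  63  67  80  79  79  78  80  78  80  78]
 [156 154 156 155 104  73  69  80  79  81  79  80  82  80  80  79]
 [155 155 156 158 148 121  84  83  79  81  78  79  80  79  81  81]
 [155 155 156 157 156 151 124  97  83  81  82  80  80  80  79  82]]
```

```bash
python3 - <<'E'
from h import *
for n in ("scene3.npz","top3.npz"):
    s=load(n); W=cloud(s)
    m=(W[...,2]>.19)&(W[...,2]<.209)&(W[...,1]<-.14)&(W[...,1]>-.2)&(W[...,0]>.55)&(W[...,0]<.62)
    P=W[m]; a,b=np.polyfit(P[:,1],P[:,0],1); print(n,len(P),P.mean(0),a*-.18+b,a*-.24+b,a)
    m=(W[...,2]>.19)&(W[...,2]<.22)&(W[...,1]<-.2)&(W[...,1]>-.218)&(W[...,0]>.55)&(W[...,0]<.6);print(W[m].mean(0),W[m].max(0))
E
```

```text
scene3.npz 79 [ 0.58604499 -0.1697058   0.20205184] 0.583874724844057 0.5712252647267848 0.21082433528786937
[ 0.57804758 -0.2061881   0.20642208] [ 0.58168476 -0.20034365  0.21338158]
top3.npz 81 [ 0.58484229 -0.16934173  0.20275952] 0.5825187217740266 0.5694383568590599 0.2180060819161141
[ 0.57713528 -0.20535668  0.2059445 ] [ 0.57983644 -0.20026641  0.2148054 ]
```

```bash
python3 -m crank '{"grip":[-1,-1,-1,-1,-1,-1,-1],"offset":[[0.3,0,-0.1],[1,0,-0.1],[1.7,0,-0.1],[2.4,0,-0.1],[3.1,0,-0.1],[3.6,0,-0.1],[3.6,0,-0.1]],"turn":[[0,0,0],[0,0,0],[0,0,0],[0,0,0],[0,0,0],[0,0,0],[0,0,0]]}'
```

```text
time: 18.02
tcp_pos: [0.577, -0.2049, 0.2283]
tool_rot: [-1.301, -1.054, 1.054]
contact_force: [-0.2, 0.2, -0.9]
finger_gap: 0.0036
```

```bash
python3 -m crank '{"grip":[-1,-1,-1,-1,-1,-1],"offset":[[0.4,0,0],[1,0,0],[1.8,0,0],[2.6,0,0],[3.2,0,0],[3.2,0,0]],"turn":[[0,0,0],[0,0,0],[0,0,0],[0,0,0],[0,0,0],[0,0,0]]}'
python3 - <<'E'
from h import *
from plant import snapshot
for n in ("scene","top"):
    s=snapshot(n); np.savez(n+"4.npz",**s)
s=load("scene4.npz"); t=load("top4.npz")
a=s["pixels"][120:260,80:220]; b=t["pixels"][130:270,340:480]
cv2.imwrite("pics/st4.png",np.hstack([cv2.resize(a,(400,400)),cv2.resize(b,(400,400))]))
E
```

```text
time: 18.77
tcp_pos: [0.5837, -0.1735, 0.2283]
tool_rot: [-1.301, -1.054, 1.054]
contact_force: [-0.1, 0.1, -1.3]
finger_gap: 0.0033
```

View pics/st4.png

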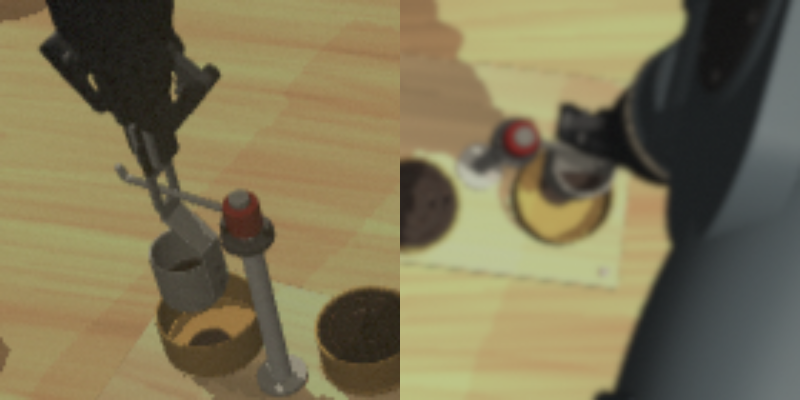

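```bash
python3 -m crank '{"grip":[-1,-1,-1,-1,-1],"offset":[[0,0.4,0],[0,0.8,0],[0,1.2,0],[0,1.4,0],[0,1.4,0]],"turn":[[0,0,0],[0,0,0],[0,0,0],[0,0,0],[0,0,0]]}'; python3 -m crank '{"grip":[-1,-1,-1],"offset":[[0,0.08,0],[0,0.15,0],[0,0.15,0]],"turn":[[0,0,0],[0,0,0],[0,0,0]]}'
```

```text
time: 19.5
tcp_pos: [0.5835, -0.174, 0.2142]
tool_rot: [-1.301, -1.054, 1.054]
contact_force: [0.3, 0.3, -2.0]
finger_gap: 0.0036
time: 19.88
tcp_pos: [0.5836, -0.174, 0.2128]
tool_rot: [-1.301, -1.054, 1.054]
contact_force: [-0.3, -0.9, -0.6]
finger_gap: 0.0033
```

```bash
python3 -m crank '{"grip":[-1,-1],"offset":[[0,0.06,0],[0,0.06,0]],"turn":[[0,0,0],[0,0,0]]}'
```

```text
time: 20.12
tcp_pos: [0.5836, -0.174, 0.2122]
tool_rot: [-1.301, -1.054, 1.054]
contact_force: [0.2, -0.6, -0.7]
finger_gap: 0.0033
```

```bash
python3 -m crank '{"grip":[-1,-1],"offset":[[0,0.06,0],[0,0.06,0]],"turn":[[0,0,0],[0,0,0]]}'
```

```text
time: 20.38
tcp_pos: [0.5836, -0.174, 0.2117]
tool_rot: [-1.301, -1.054, 1.054]
contact_force: [-0.7, 0.0, 0.6]
finger_gap: 0.0036
```

```bash
python3 -m crank '{"grip":[-1,-1],"offset":[[0,0.06,0],[0,0.06,0]],"turn":[[0,0,0],[0,0,0]]}'
```

```text
time: 20.62
tcp_pos: [0.5837, -0.174, 0.2112]
tool_rot: [-1.301, -1.054, 1.054]
contact_force: [0.3, -0.2, 3.5]
finger_gap: 0.0031
```

```bash
python3 -m crank '{"grip":[-1,-1,-0.9,-0.8,-0.7,-0.6,-0.55,-0.55],"offset":[[0,-0.05,0],[0,-0.05,0],[0,-0.05,0],[0,-0.05,0],[0,-0.05,0],[0,-0.05,0],[0,-0.05,0],[0,-0.05,0]],"turn":[[0,0,0],[0,0,0],[0,0,0],[0,0,0],[0,0,0],[0,0,0],[0,0,0],[0,0,0]]}' 20
```

```text
time: 21.62
tcp_pos: [0.5836, -0.174, 0.2115]
tool_rot: [-1.301, -1.054, 1.054]
contact_force: [0.1, -0.7, 0.6]
finger_gap: 0.0192
```

```bash
python3 -m crank '{"grip":[-0.55,-0.55,-0.55,-0.55,-0.55,-0.55,-0.55,-0.55],"offset":[[0,-0.5,0],[0,-1.5,0],[0,-3,0],[0,-5,0],[0,-7,0],[0,-8,2],[0,-8,7],[0,-8,13]],"turn":[[0,0,0],[0,0,0],[0,0,0],[0,0,0],[0,0,0],[0,0,0],[0,0,0],[0,0,0]]}'
python3 -m crank '{"grip":[-0.55,-0.55,-0.55,-0.55,-0.55,-0.55],"offset":[[2,0,2],[7,0,3],[12,0,3],[17,0,3],[20,0,3],[20,0,3]],"turn":[[0,0,0],[0,0,0],[0,0,0],[0,0,0],[0,0,0],[0,0,0]]}'
python3 - <<'E'
from h import *
from plant import snapshot
np.set_printoptions(precision=4,suppress=True)
for n in ("scene","top"):
    s=snapshot(n); np.savez(n+"5.npz",**s)
s=load("scene5.npz"); t=load("top5.npz")
for n,s_ in(("s",s),("t",t)):
    W=cloud(s_)
    for lo,hi in((.09,.13),(.225,.245)):
        m=(W[...,2]>lo)&(W[...,2]<hi)&(W[...,1]<-.13)&(W[...,1]>-.23)&(W[...,0]>.52)&(W[...,0]<.64)
        P=W[m]; print(n,lo,len(P),(P.min(0)+P.max(0))/2 if len(P) else 0,P.max(0) if len(P) else 0)
W=cloud(t); m=(W[...,2]>.19)&(W[...,2]<.209)&(W[...,0]>.55)&(W[...,0]<.62)&(((W[...,1]<-.13)&(W[...,1]>-.165))|((W[...,1]<-.19)&(W[...,1]>-.206)))
P=W[m]; a,b=np.polyfit(P[:,1],P[:,0],1); print("prong",a*-.18+b,a)
a=s["pixels"][120:260,80:220]; b=t["pixels"][130:270,340:480]
cv2.imwrite("pics/st5.png",np.hstack([cv2.resize(a,(400,400)),cv2.resize(b,(400,400))]))
E
```

```text
time: 22.62
tcp_pos: [0.4555, -0.1468, 0.2919]
tool_rot: [-1.301, -1.054, 1.054]
contact_force: [-0.8, 0.4, 0.6]
finger_gap: 0.0193
time: 23.38
tcp_pos: [0.4689, 0.0566, 0.2921]
tool_rot: [-1.3, -1.057, 1.055]
contact_force: [-0.4, -0.1, 0.2]
finger_gap: 0.0193
s 0.09 409 [ 0.5844 -0.1738  0.1099] [ 0.61   -0.1464  0.1298]
s 0.225 68 [ 0.5849 -0.1729  0.2321] [ 0.5989 -0.1681  0.2389]
t 0.09 156 [ 0.5833 -0.1734  0.1098] [ 0.6082 -0.1465  0.1294]
t 0.225 42 [ 0.5852 -0.1732  0.233 ] [ 0.5976 -0.1687  0.2407]
prong 0.5826403962066887 0.21804400047795014
```

View pics/st5.png

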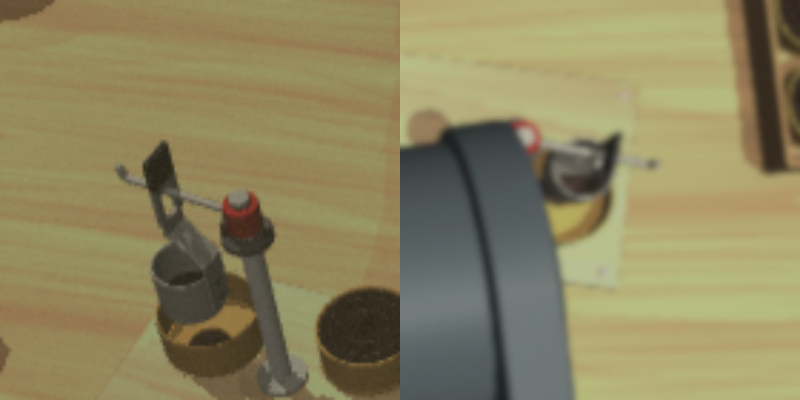

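```bash
python3 -m crank '{"grip":[-0.55,-0.55,-0.55,-0.55],"offset":[[0,0,0],[0,0,0],[0,0,0],[0,0,0]],"turn":[[0,0,0],[0,0,0],[0,0,0],[0,0,0]]}'; python3 -c "
from plant import job; print(job.close_job())"
```

```text
time: 23.98
tcp_pos: [0.4685, 0.0547, 0.2916]
tool_rot: [-1.301, -1.054, 1.054]
contact_force: [-0.5, 0.0, 0.2]
finger_gap: 0.0192
the job is handed in; nothing more can be done
None
```

The dipper is hanging by its slot on the prong over the drip tin, released, and I handed the job in at about 24 s. No verdict was reported.

- **Hook:** I swung it with closed fingers to the drip tin's side and pressed it against the stop at about 7 N on the wrist sensor, which is noisy by about 1 N. It then measured about 1.50 rad, and the prong's line was unchanged after the dipper was hung.
- **Dipper:** I gripped it by the tab, slid its slot along the prong and lowered it until the prong took the weight. I then let go and moved the arm well clear.
- **Last checks:**
  - Both cameras show the dipper upright, with its middle at about (0.584, -0.174) m. That is about 15 mm from the tin's centre; the limit is 25 mm.
  - The tab's top measured 0.239 to 0.241 m, putting the underside at about 77 to 80 mm.
  - No check failed; the scene and top views differed by only 1 to 2 mm.
- **Not measured:** I did not re-measure the tins and candles at the end. The pictures showed no sign that the drip tin or the candle on the board had moved; the two candles on the table were outside the last views. The arm did not go near any of them.

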